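# Seat a culture dish in the warmer well and start it

### The job

Push the loose orange-lidded culture dish across the top of the dish warmer, over the rim of the round black well, until it drops in and lies flat on the bottom; then press the green start button all the way down and let it come back up. Only push the dish, never pick it up, do not press the button before the dish is seated, and leave the red-capped jar, the amber bottle and the blue tube rack alone.

Things in the scene. Friction and masses are not known exactly. Their poses are not given: they have to be found in the camera images.
- dish_center (a point): Centre, half-way up, of the closed culture dish: a loose rigid disc, 60 mm in diameter, 14 mm high, about 60 g, white base, orange lid. It lies flat on the warmer, left or right of the well, this point 7 mm above the warmer's top face; seated in the well this point is only 1 mm above the top face, so 8 mm of the dish stands proud.
- well (a point): Centre of the mouth of the round well (65 mm across, 6 mm deep, flat black bottom, rim chamfered 2 mm), level with the warmer's flat top, 40 mm above the bench. The warmer is a fixed block; x, y, z here are its axes, z up. From here its top reaches 67 mm to +x, 128 mm to -x (blue button strip), 130 mm each way along y. Only button, jar and dish stand on it.
- start_top (a point): Centre of the top of the green start button, 26 mm in diameter, 22 mm above the warmer's top; its black housing is 42 mm across, 12 mm high. It stands in the blue strip, 92 mm from the well's centre towards the warmer's -x. Pressed straight down it goes 6 mm against a spring, about 5 N at the bottom, and springs back up.
- start (a joint): Travel of the start button: 0 up, 0.006 m fully down.
- jar: Red-capped specimen jar, loose, 34 mm in diameter, 50 mm high, standing on top of the warmer on the side of the well opposite to the dish; origin at the centre of its underside. Leave it alone.
- amber: Amber reagent bottle, loose, 50 mm in diameter, 100 mm high, standing on the bench to one side of the warmer; origin at the centre of its underside. Leave it alone.
- rack: Blue test-tube rack, fixed to the bench at the other side of the warmer, 60 x 120 mm, 88 mm high with its tubes; origin at the centre of its underside. Leave it alone.
Mind the look-alikes: they are no part of the job. What is shaped like the part that bears dish_center but grey or pink is not meant.

How it is judged:
By the outcome, as a careful person would: the job done as asked, in the order asked, and still so for the second after the job is handed in, with the robot touching nothing.
It also fails if it takes over 48 s, if anything falls off the work surface, if the arm or the gripper's body presses on something with over 40 N, if the wrist force passes 120 N, or if a joint passes its speed limit or range.

### The arm

A 6-joint arm with a two-finger parallel gripper is mounted at the origin on the work surface. World frame = base frame: x ahead of the robot, y to its left, z up, the work surface at z = 0. Lengths are in m, angles in rad, forces in N, time in s.
With the tool pointing down it reaches from about 0.25 to 0.775 m from the base axis. Payload 4 kg.
Tool frame: the origin (TCP) lies midway between the tips of the shut fingers; the grasp point (between the pads) lies 19 mm behind it; y points along the fingers, x is the direction in which the jaws open and shut, and the axes are right-handed (so a half turn about y gives the same grasp; the last joint's range is limited). The gripper opens to 94 mm and grips with 3 to 60 N. Pads are 16 mm wide; open, the fingers measure 119 mm over their backs; the gripper's body (75 mm by 177 mm) begins 78 mm behind the grasp point.
Start: joints at [1.042, 0.087, 1.371, -0, 1.684, -0.103], TCP at [0.227, 0.501, 0.206] pointing down, gripper open.
Joint ranges: [-3.1, 3.1], [-0.76, 2.03], [0.27, 2.55], [-1.08, 4.22], [0.17, 2.65], [-2.57, 2.57]. Speed limits (rad/s): [2.79, 2.79, 3.14, 3.14, 3.14, 3.14].

### API

Orientations are given as [roll, pitch, yaw] about the fixed x, y, z axes, in that order (R = Rz(yaw) Ry(pitch) Rx(roll)).
In Python, from bench import robot, snapshot, camera_info, ticket gives the robot as it stands.
- The arm moves only by the shell command python3 -m creep 'ROWS'. ROWS is JSON, a list of rows, each an object with "slide": the shift along the tool's x, y, z in mm, a list of three; "roll": the turn about the tool's y in degrees; "grip": the closure, from 0 (fully open) to 1 (shut). In form: [{"slide": [x, y, z], "roll": roll, "grip": grip}, ...]. A call has 1 to 20 rows; each row is the pose to reach, as a shift and turn from the pose commanded when the call began, along the tool's axes at that moment; what a row does not reach only later rows make up. A row lasts 1/12 s, in which the tool goes at most 41.7 mm and 7.16 degrees, less where a joint would pass 70% of its speed; a pose out of reach is approached as far as the arm can. A call with a gripper value outside its range is refused whole. The fingers move at their own pace and stop on an object; the grip force is fixed at half the most. Time passes only in rows, so rows that repeat a pose let the fingers close. It gives the time, the measured TCP pose, the force and the opening at its end, in the units of the state.
- robot.get_obs(): the state, without advancing time (a new reading comes with each control period).
- snapshot(name): name is "scene" or "top" or "wrist"; returns the picture (480x640x3 uint8, red, green, blue); there is no depth.
- camera_info(name): a dict with "fx", "fy", "cx", "cy" (pixels), "cam_to_world" (4x4, takes a point from camera to world coordinates). Camera axes: x right, y down, z forward; pixel columns grow to the right and rows downward; lengths in m; the calibration is good to about 2 mm. A picture is of the moment at which its call begins: read the wrist's pose just before it. camera_info takes no time and is no camera call; for the wrist camera it gives the pose at the moment of the call.
- ticket.close_job(): hands the job in, once; it reports no verdict.
The state is a dict: "time": time; "joint_positions": joint angles; "qvel": joint speeds; "joint_torque": joint torques, N m; "tool_pos": TCP position; "ee_rot": TCP orientation; "wrist_force": force on the tool from outside, world axes, zero at the start; "wrist_torque": the same for the moment, N m; "width": finger opening in m.
Only numpy, scipy, OpenCV 4.12 (cv2) and the standard library are available. Lean on these libraries where they do the work, as an engineer would, in place of code of your own. Each camera call takes 0.05 s, during which the arm holds its last target.

## Working session

There is one attempt and no reset: what is moved stays moved. The work goes in short steps, Python scripts to look and compute and a shell command to move; the robot and the scene stay as the last step left them, time stands still between calls to the robot, and variables do not carry over. Pictures are saved under pics/ and viewed, and the job is handed in when it is done.

```bash
ls; mkdir -p pics
python3 - <<'E'
from bench import robot,snapshot,camera_info
import cv2,numpy as np
o=robot.get_obs()
for k in ("time","tool_pos","ee_rot","wrist_force","width"):print(k,o[k])
for n in("scene","top","wrist"):
    c=camera_info(n);print(n,c["fx"],c["cx"],c["cy"],np.round(c["cam_to_world"],3).tolist())
    cv2.imwrite(f"pics/{n}0.png",snapshot(n)[:,:,::-1])
E
```

```text
pics
time 0.0
tool_pos [0.22691896 0.50041385 0.20432201]
ee_rot [-1.57059585  0.00216006  1.14499731]
wrist_force [ 0.12462124  0.16676902 -0.48373343]
width 0.09423058833800954
scene 580.3694876964911 321.96069220253804 242.21219130709048 [[0.07, 0.748, -0.66, 1.287], [0.997, -0.06, 0.038, -0.06], [-0.011, -0.661, -0.75, 0.961], [0.0, 0.0, 0.0, 1.0]]
top 492.12282198209385 318.88575005382876 237.02028858026114 [[-0.02, -0.996, 0.085, 0.414], [-1.0, 0.02, -0.004, 0.014], [0.003, -0.085, -0.996, 1.334], [0.0, 0.0, 0.0, 1.0]]
wrist 425.6951152171792 314.76752373614596 244.83974000809067 [[0.413, 0.877, 0.245, 0.153], [0.911, -0.397, -0.114, 0.533], [-0.002, 0.27, -0.963, 0.384], [0.0, 0.0, 0.0, 1.0]]
```

View pics/scene0.png

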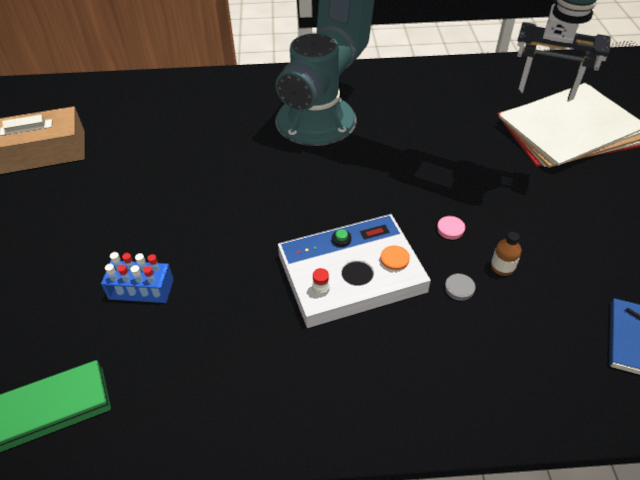

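View pics/top0.png

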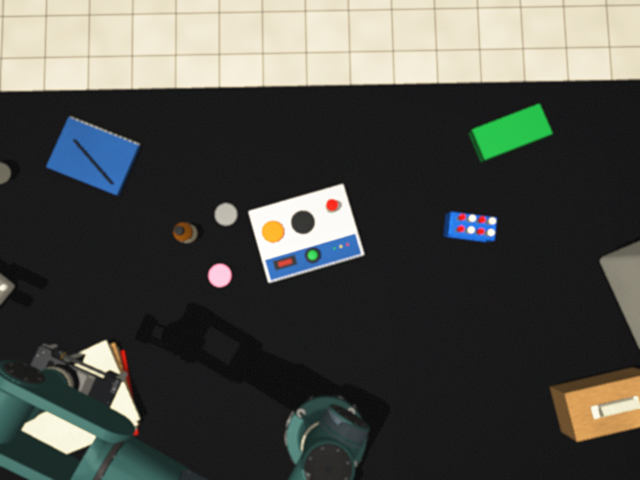

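View pics/wrist0.png

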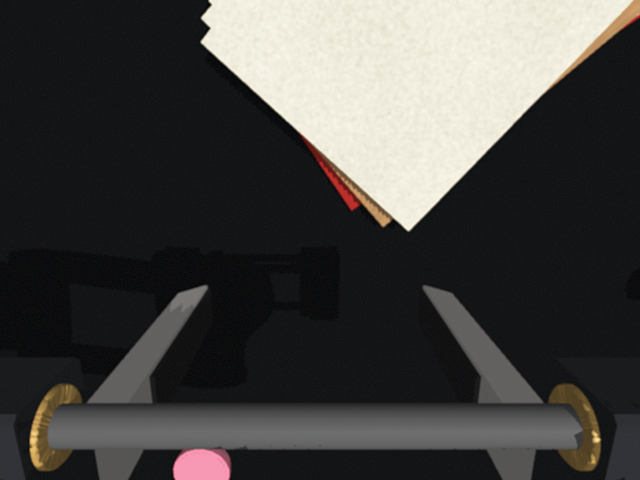

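The orange dish sits on the warmer at scene (395,258) / top (273,231). The pink disc (top 220,275) and the grey disc (top 226,214) lie on the bench, so they are the look-alikes. Only the orange-lidded one on the warmer fits. Next I'll crop to confirm it and measure.

```bash
cat > h.py <<'E'
import cv2,numpy as np
from bench import robot,snapshot,camera_info
def ray(n,uv,z,c=None):
    c=c or camera_info(n);T=np.array(c["cam_to_world"])
    d=T[:3,:3]@np.array([(uv[0]-c["cx"])/c["fx"],(uv[1]-c["cy"])/c["fy"],1]);o=T[:3,3]
    return o+d*(z-o[2])/d[2]
def blob(img,lo,hi,box):
    h=cv2.cvtColor(img,cv2.COLOR_RGB2HSV);m=cv2.inRange(h,np.array(lo),np.array(hi))
    k=np.zeros_like(m);x0,y0,x1,y1=box;k[y0:y1,x0:x1]=m[y0:y1,x0:x1]
    n,l,s,c=cv2.connectedComponentsWithStats(k)
    if n<2:return None
    i=1+np.argmax(s[1:,4]);cs,_=cv2.findContours((l==i).astype(np.uint8),0,1)
    q=max(cs,key=cv2.contourArea);e=cv2.fitEllipse(q) if len(q)>5 else None
    return c[i],s[i],e,q
E
python3 - <<'E'
from h import *
im={n:cv2.imread(f"pics/{n}0.png")[:,:,::-1].copy() for n in("scene","top")}
B={"top":(240,175,370,290),"scene":(270,210,435,330)}
items={"dish":((8,130,120),(20,255,255),.053),"button":((45,120,60),(80,255,255),.062),"jar":((0,150,90),(5,255,255),.09),"well":((0,0,0),(180,255,70),.040),"white":((0,0,170),(180,60,255),.04)}
for n in im:
  for k,(lo,hi,z) in items.items():
    b=list(B[n])
    if k=="well": b=[285,205,318,238] if n=="top" else [335,255,380,290]
    if k=="jar": b=[320,190,345,220] if n=="top" else [305,260,335,300]
    r=blob(im[n],lo,hi,b)
    if r is None: print(n,k,None);continue
    print(n,k,np.round(r[0],1),r[1][2:],np.round(r[2][0],1),np.round(ray(n,r[2][0],z),4))
    if k=="white":
      for p in cv2.boxPoints(cv2.minAreaRect(r[3])): print("  ",p,np.round(ray(n,p,z),4))
a=cv2.resize(im["top"][170:295,200:375],None,fx=4,fy=4,interpolation=2)
cv2.imwrite("pics/crop1.png",a[:,:,::-1])
E
```

```text
scene dish [394.6 257.3] [ 28  24 543] [394.6 257.3] [0.5409 0.1305 0.053 ]
scene button [341.1 234.7] [ 13  11 118] [341.1 234.8] [0.4787 0.027  0.062 ]
scene jar [320.3 276.3] [ 15  17 203] [320.3 276.3] [ 0.6067 -0.025   0.09  ]
scene well [356.9 273.1] [ 31  23 542] [356.9 273.1] [0.5653 0.0513 0.04  ]
scene white [353.3 274.3] [ 152  103 5318] [351.9 268.2] [0.552  0.0425 0.04  ]
   [277.53976 243.42738] [ 0.4727 -0.1071  0.04  ]
   [407.7288  205.32327] [0.3825 0.1856 0.04  ]
   [429.697   280.38135] [0.5952 0.1938 0.04  ]
   [299.50797 318.48544] [ 0.6658 -0.0692  0.04  ]
top dish [272.6 231.1] [ 22  21 362] [272.6 231.1] [0.5407 0.1287 0.053 ]
top button [312.2 254.6] [11 11 95] [312.2 254.6] [0.4766 0.0264 0.062 ]
top jar [331.9 204.6] [11 11 98] [331.9 204.6] [ 0.6018 -0.0267  0.09  ]
top well [302.5 221.8] [ 20  21 339] [302.5 221.8] [0.5651 0.0504 0.04  ]
top white [304.7 224.4] [ 115   98 4442] [305.5 232.8] [0.5358 0.0431 0.04  ]
   [247.0845  210.84644] [0.5973 0.1968 0.04  ]
   [343.23807 182.93091] [ 0.6671 -0.0598  0.04  ]
   [364.01926 254.51056] [ 0.4753 -0.1098  0.04  ]
   [267.8657 282.4261] [0.4073 0.144  0.04  ]
```

View pics/crop1.png

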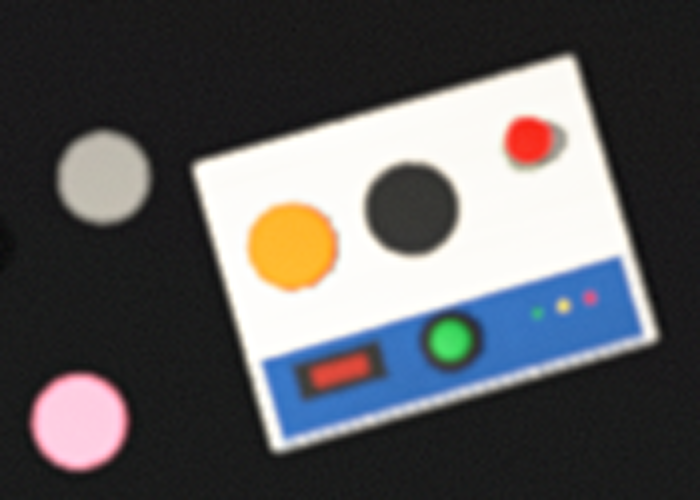

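The crop shows the orange dish at crop (293,247), left of the black well at (412,208), with the jar on the far side. This is the right part. First I move to a spot above and behind the dish.

```bash
python3 -m creep '[{"slide":[-20,0,-40],"roll":6,"grip":0.68},{"slide":[-171,60,-406],"roll":48.6,"grip":0.68},{"slide":[-171,60,-406],"roll":48.6,"grip":0.68},{"slide":[-171,60,-406],"roll":48.6,"grip":0.68},{"slide":[-171,60,-406],"roll":48.6,"grip":0.68},{"slide":[-171,60,-406],"roll":48.6,"grip":0.68},{"slide":[-171,60,-406],"roll":48.6,"grip":0.68},{"slide":[-171,60,-406],"roll":48.6,"grip":0.68},{"slide":[-171,60,-406],"roll":48.6,"grip":0.68},{"slide":[-171,60,-406],"roll":48.6,"grip":0.68},{"slide":[-171,60,-406],"roll":48.6,"grip":0.68},{"slide":[-171,60,-406],"roll":48.6,"grip":0.68},{"slide":[-171,60,-406],"roll":48.6,"grip":0.68},{"slide":[-171,60,-406],"roll":48.6,"grip":0.68},{"slide":[-171,60,-406],"roll":48.6,"grip":0.68},{"slide":[-171,60,-406],"roll":48.6,"grip":0.68}]'
python3 - <<'E'
from h import *
o=robot.get_obs();print(o["time"],o["tool_pos"],o["ee_rot"],o["width"],o["wrist_force"])
c=camera_info("wrist");i=snapshot("wrist");cv2.imwrite("pics/w1.png",i[:,:,::-1])
r=blob(i,(8,130,120),(20,255,255),(0,0,640,480));print(r[0],r[1],r[2],ray("wrist",r[2][0],.054,c)) if r else print(None)
E
```

```text
time: 1.48
tool_pos: [0.5257, 0.1788, 0.146]
ee_rot: [-1.57, -0.001, 0.299]
wrist_force: [-0.8, 0.5, 0.5]
width: 0.0301
1.4833 [0.52566108 0.17875101 0.14598736] [-1.57048427e+00 -7.70467970e-04  2.98858343e-01] 0.030060805723387624 [-0.82011044  0.51069368  0.52234544]
[314.17188805 315.7959482 ] [ 279  276   72   81 4788] ((314.1552734375, 315.8553466796875), (72.52982330322266, 83.07097625732422), 0.7990163564682007) [0.53759242 0.13155362 0.054     ]
```

View pics/w1.png

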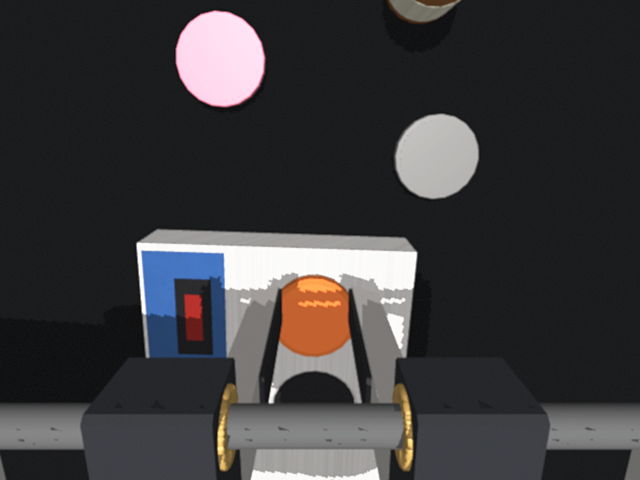

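Dish at wrist (314,316) and well at (314,390) both lie on the finger midline (fingers at about 280 and 352). Lowering behind the dish.

```bash
python3 -m creep '[{"slide":[0,30,0],"roll":0,"grip":0.68},{"slide":[0,60,0],"roll":0,"grip":0.68},{"slide":[0,82,0],"roll":0,"grip":0.68},{"slide":[0,95,0],"roll":0,"grip":0.68},{"slide":[0,102,0],"roll":0,"grip":0.68},{"slide":[0,102,0],"roll":0,"grip":0.68},{"slide":[0,102,0],"roll":0,"grip":0.68}]'
python3 - <<'E'
from h import *
c=camera_info("wrist");i=snapshot("wrist");cv2.imwrite("pics/w2.png",i[:,:,::-1])
i=snapshot("scene")[200:320,280:460];cv2.imwrite("pics/s2.png",cv2.resize(i,None,fx=4,fy=4)[:,:,::-1])
E
```

```text
time: 2.12
tool_pos: [0.5264, 0.1781, 0.0442]
ee_rot: [-1.571, -0.001, 0.298]
wrist_force: [0.2, 0.7, 0.3]
width: 0.0303
```

View pics/w2.png

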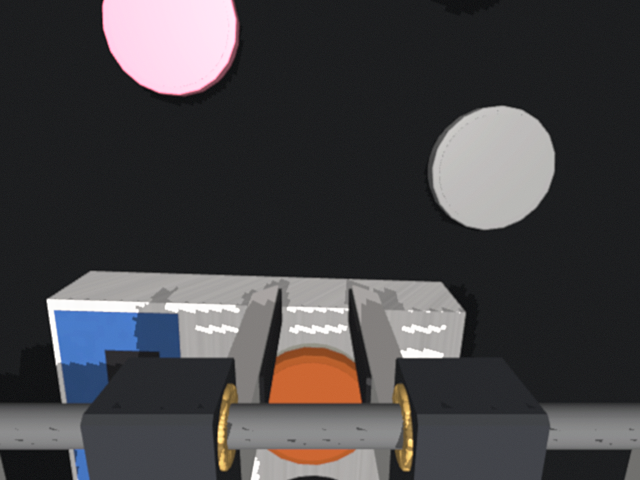

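View pics/s2.png

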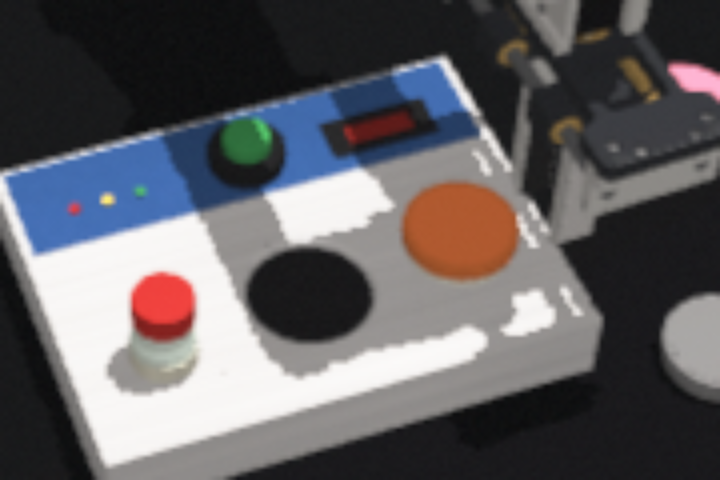

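The fingers are behind the dish, with a small clearance above the warmer top. Starting the push at a gentle speed.

```bash
python3 -m creep '[{"slide":[0,0,-8],"roll":0,"grip":0.68},{"slide":[0,0,-12],"roll":0,"grip":0.68},{"slide":[0,0,-16],"roll":0,"grip":0.68},{"slide":[0,0,-20],"roll":0,"grip":0.68},{"slide":[0,0,-24],"roll":0,"grip":0.68},{"slide":[0,0,-28],"roll":0,"grip":0.68},{"slide":[0,0,-32],"roll":0,"grip":0.68},{"slide":[0,0,-36],"roll":0,"grip":0.68},{"slide":[0,0,-40],"roll":0,"grip":0.68},{"slide":[0,0,-45],"roll":0,"grip":0.68},{"slide":[0,0,-50],"roll":0,"grip":0.68},{"slide":[0,0,-55],"roll":0,"grip":0.68},{"slide":[0,0,-55],"roll":0,"grip":0.68}]'
python3 - <<'E'
from h import *
c=camera_info("wrist");w=snapshot("wrist")
f=snapshot("scene");i=f[200:320,280:460]
r=blob(f,(6,130,90),(20,255,255),(270,210,435,330));print(ray("scene",r[2][0],.054),r[1])
cv2.imwrite("pics/s3.png",cv2.resize(i,None,fx=4,fy=4)[:,:,::-1])
E
```

```text
time: 3.3
tool_pos: [0.5427, 0.1237, 0.0434]
ee_rot: [-1.572, 0.0, 0.296]
wrist_force: [0.1, 0.2, 0.1]
width: 0.0299
[0.55478329 0.09101429 0.054     ] [362 252  30  24 566]
```

View pics/s3.png

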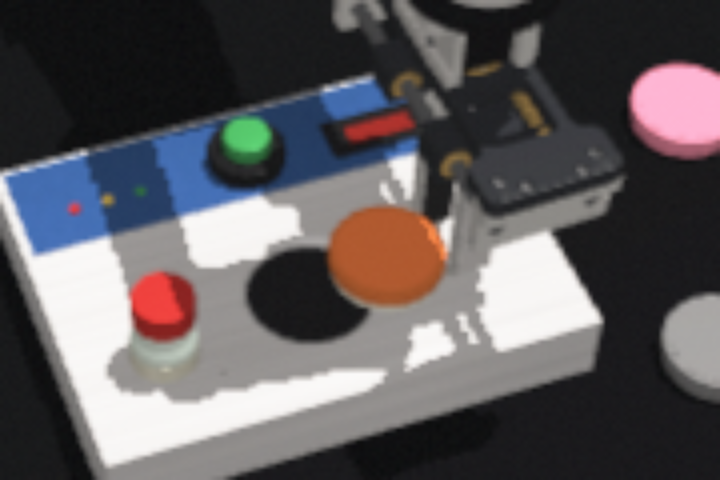

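The dish is on course, about 42 mm short of the well and about 1.5 mm off to the side. I continue over the rim with a small lateral trim.

```bash
python3 -m creep '[{"slide":[0,0,-4],"roll":0,"grip":0.68},{"slide":[0,0,-8],"roll":0,"grip":0.68},{"slide":[-0.5,0,-12],"roll":0,"grip":0.68},{"slide":[-1,0,-16],"roll":0,"grip":0.68},{"slide":[-1,0,-20],"roll":0,"grip":0.68},{"slide":[-1,0,-24],"roll":0,"grip":0.68},{"slide":[-1,0,-28],"roll":0,"grip":0.68},{"slide":[-1,0,-32],"roll":0,"grip":0.68},{"slide":[-1,0,-35],"roll":0,"grip":0.68},{"slide":[-1,0,-35],"roll":0,"grip":0.68}]'
python3 - <<'E'
from h import *
f=snapshot("scene");i=f[200:320,280:460]
r=blob(f,(6,130,90),(20,255,255),(270,210,435,330));print(ray("scene",r[2][0],.048),r[1])
cv2.imwrite("pics/s4.png",cv2.resize(i,None,fx=4,fy=4)[:,:,::-1])
E
```

```text
time: 4.23
tool_pos: [0.552, 0.0904, 0.0436]
ee_rot: [-1.571, -0.0, 0.296]
wrist_force: [-0.6, 0.5, -0.5]
width: 0.0302
[0.56081879 0.05713248 0.048     ] [345 256  30  26 600]
```

View pics/s4.png

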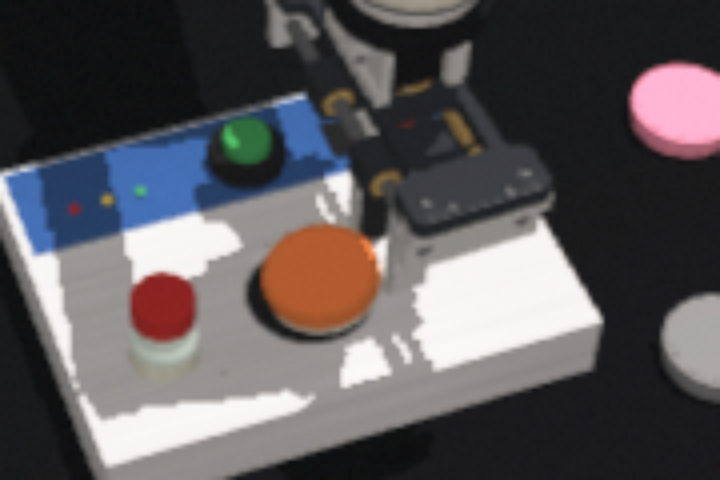

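The dish is tilted: its leading edge is in the well and its trailing edge is still on the rim. Pushing on in small steps.

```bash
python3 -m creep '[{"slide":[0,0,-2],"roll":0,"grip":0.68},{"slide":[0,0,-4],"roll":0,"grip":0.68},{"slide":[0,0,-5],"roll":0,"grip":0.68},{"slide":[0,0,-6],"roll":0,"grip":0.68},{"slide":[0,0,-6],"roll":0,"grip":0.68}]'
python3 - <<'E'
from h import *
f=snapshot("scene");i=f[200:320,280:460]
r=blob(f,(6,130,90),(20,255,255),(270,210,435,330));print(ray("scene",r[2][0],.048),r[1])
cv2.imwrite("pics/s5.png",cv2.resize(i,None,fx=4,fy=4)[:,:,::-1])
E
```

```text
time: 4.7
tool_pos: [0.5535, 0.0852, 0.0435]
ee_rot: [-1.571, -0.0, 0.297]
wrist_force: [0.6, 0.8, 0.3]
width: 0.0301
[0.56534319 0.05283517 0.048     ] [343 259  30  24 572]
```

View pics/s5.png

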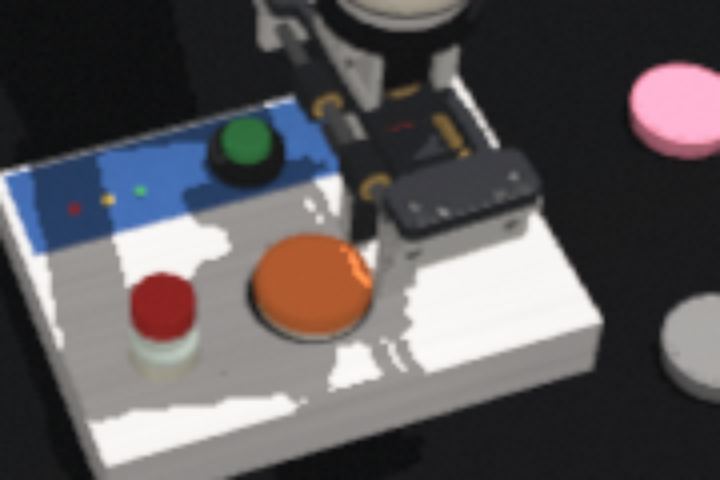

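It looks like it has dropped in: the outline now matches the mouth, and the estimated centre is within 1.5 mm of the well. Backing off, lifting and checking with all three cameras.

```bash
python3 -m creep '[{"slide":[0,0,8],"roll":0,"grip":0.68},{"slide":[0,0,20],"roll":0,"grip":0.68},{"slide":[0,-10,30],"roll":0,"grip":0.68},{"slide":[0,-40,50],"roll":0,"grip":0.8},{"slide":[0,-70,80],"roll":0,"grip":1},{"slide":[0,-100,110],"roll":0,"grip":1},{"slide":[0,-110,130],"roll":0,"grip":1},{"slide":[0,-110,130],"roll":0,"grip":1},{"slide":[0,-110,130],"roll":0,"grip":1}]'
python3 - <<'E'
from h import *
c=camera_info("wrist");w=snapshot("wrist");cv2.imwrite("pics/w6.png",w[:,:,::-1])
f=snapshot("scene");t=snapshot("top")
r=blob(f,(6,130,90),(20,255,255),(270,210,435,330));print(ray("scene",r[2][0],.048),r[1],r[2])
r=blob(t,(6,130,90),(20,255,255),(240,175,370,290));print(ray("top",r[2][0],.048),r[1]) if r else 0
r=blob(w,(6,130,90),(20,255,255),(0,0,640,480));print(ray("wrist",r[2][0],.048,c),r[1]) if r else 0
a=cv2.resize(f[220:320,280:440],(800,500));cv2.imwrite("pics/s6.png",a[:,:,::-1])
a=cv2.resize(t[170:295,200:375],None,fx=4,fy=4);cv2.imwrite("pics/t6.png",a[:,:,::-1])
E
```

```text
time: 5.5
tool_pos: [0.5152, 0.2115, 0.1553]
ee_rot: [-1.571, -0.003, 0.3]
wrist_force: [-0.6, -0.4, -0.2]
width: 0.0002
[0.56533697 0.05304701 0.048     ] [343 259  30  24 577] ((357.9200134277344, 270.5610046386719), (23.560680389404297, 29.172021865844727), 93.35285949707031)
[0.56459925 0.05118653 0.048     ] [291 211  23  22 403]
[0.54226019 0.35888814 0.048     ] [ 392    0   87   70 3606]
```

View pics/s6.png

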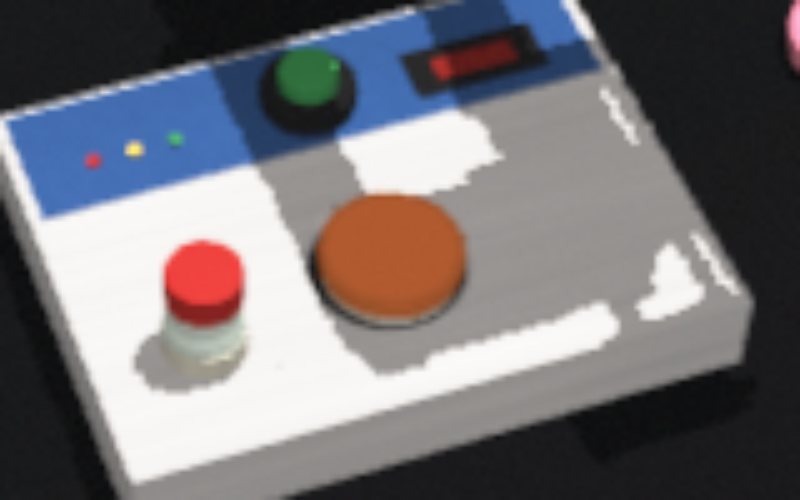

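View pics/t6.png

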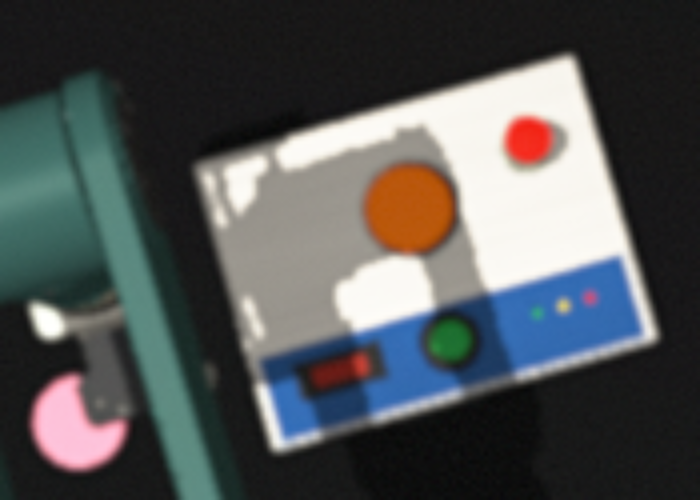

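View pics/w6.png

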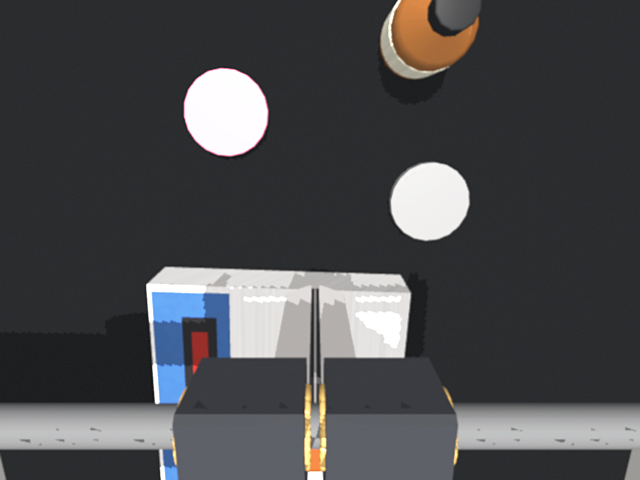

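The dish is seated. The top view puts its centre at (0.5646, 0.0512) against the well's (0.565, 0.0505), at the seated height. The scene view shows it flat with a thin dark ring all round (crop 390,260), and the jar has not moved. The fingers are shut, so next I go above the button.

```bash
python3 -m creep '[{"slide":[-20,0,-35],"roll":0,"grip":1},{"slide":[-90,0,-166],"roll":0,"grip":1},{"slide":[-90,0,-166],"roll":0,"grip":1},{"slide":[-90,0,-166],"roll":0,"grip":1},{"slide":[-90,0,-166],"roll":0,"grip":1},{"slide":[-90,0,-166],"roll":0,"grip":1},{"slide":[-90,20,-166],"roll":0,"grip":1},{"slide":[-90,50,-166],"roll":0,"grip":1},{"slide":[-90,70,-166],"roll":0,"grip":1},{"slide":[-90,80,-166],"roll":0,"grip":1},{"slide":[-90,80,-166],"roll":0,"grip":1},{"slide":[-90,80,-166],"roll":0,"grip":1}]'
python3 - <<'E'
from h import *
w=snapshot("wrist");cv2.imwrite("pics/w7.png",w[:,:,::-1])
f=snapshot("scene");a=cv2.resize(f[180:320,280:460],None,fx=4,fy=4);cv2.imwrite("pics/s7.png",a[:,:,::-1])
E
```

```text
time: 6.65
tool_pos: [0.4776, 0.0247, 0.073]
ee_rot: [-1.57, 0.001, 0.297]
wrist_force: [-0.6, 0.5, -0.4]
width: 0.0006
```

View pics/s7.png

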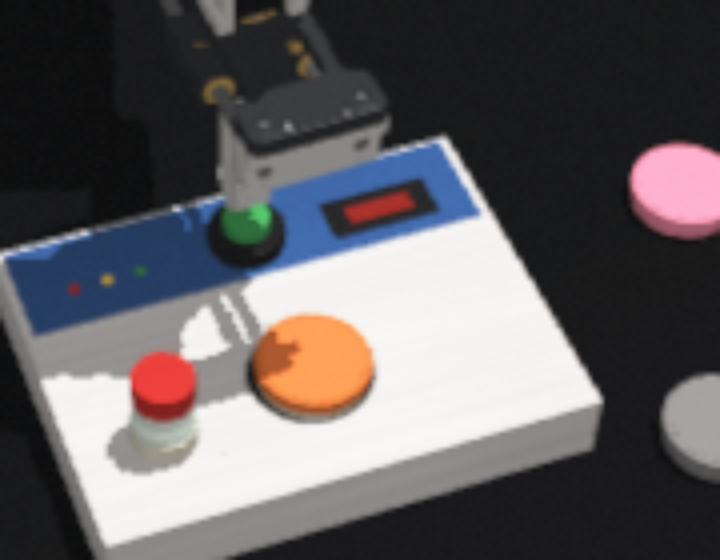

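View pics/w7.png

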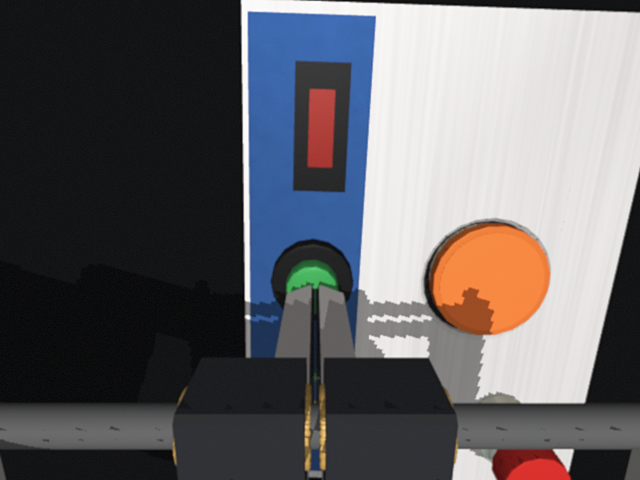

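The wrist view shows the fingertips (317,290) centred over the green button (312,275), and the dish inside the well at (490,278). Pressing in small steps.

```bash
python3 -m creep '[{"slide":[0,4,1],"roll":0,"grip":1},{"slide":[0,8,2],"roll":0,"grip":1},{"slide":[0,11,2],"roll":0,"grip":1},{"slide":[0,13,2],"roll":0,"grip":1},{"slide":[0,15,2],"roll":0,"grip":1},{"slide":[0,16,2],"roll":0,"grip":1},{"slide":[0,16,2],"roll":0,"grip":1},{"slide":[0,16,2],"roll":0,"grip":1}]'
```

```text
time: 7.42
tool_pos: [0.4775, 0.0267, 0.058]
ee_rot: [-1.571, -0.001, 0.297]
wrist_force: [-0.5, 1.4, 4.2]
width: 0.0002
```

```bash
python3 -m creep '[{"slide":[0,0.5,0],"roll":0,"grip":1},{"slide":[0,1,0],"roll":0,"grip":1},{"slide":[0,1.5,0],"roll":0,"grip":1},{"slide":[0,2,0],"roll":0,"grip":1},{"slide":[0,2,0],"roll":0,"grip":1}]'; python3 -m creep '[{"slide":[0,0.5,0],"roll":0,"grip":1},{"slide":[0,1,0],"roll":0,"grip":1},{"slide":[0,1,0],"roll":0,"grip":1}]'
```

```text
time: 7.83
tool_pos: [0.4776, 0.0267, 0.0562]
ee_rot: [-1.571, -0.001, 0.297]
wrist_force: [-1.0, 2.2, 6.6]
width: 0.0005
time: 8.08
tool_pos: [0.4776, 0.0267, 0.0561]
ee_rot: [-1.571, -0.001, 0.297]
wrist_force: [-2.3, 2.0, 10.6]
width: 0.0005
```

The motion stopped at z ≈ 0.056 while the force rose to over 10 N, so the button is at its bottom stop. One more slight press to be sure, then I release and retreat.

```bash
python3 -m creep '[{"slide":[0,1,0],"roll":0,"grip":1},{"slide":[0,1,0],"roll":0,"grip":1},{"slide":[0,1,0],"roll":0,"grip":1}]'; python3 -m creep '[{"slide":[0,-4,0],"roll":0,"grip":1},{"slide":[0,-8,0],"roll":0,"grip":1},{"slide":[0,-14,0],"roll":0,"grip":1},{"slide":[0,-40,0],"roll":0,"grip":1},{"slide":[0,-75,0],"roll":0,"grip":1},{"slide":[-30,-110,30],"roll":0,"grip":1},{"slide":[-60,-130,60],"roll":0,"grip":1},{"slide":[-80,-130,80],"roll":0,"grip":1},{"slide":[-80,-130,80],"roll":0,"grip":1},{"slide":[-80,-130,80],"roll":0,"grip":1},{"slide":[-80,-130,80],"roll":0,"grip":1}]'
python3 - <<'E'
from h import *
c=camera_info("wrist");w=snapshot("wrist");cv2.imwrite("pics/w8.png",w[:,:,::-1])
f=snapshot("scene");t=snapshot("top")
r=blob(f,(6,130,90),(20,255,255),(270,210,435,330));print("dish",ray("scene",r[2][0],.048))
r=blob(f,(45,120,40),(80,255,255),(270,210,435,330));print("btn",r[0],ray("scene",r[2][0],.062))
r=blob(f,(0,150,90),(5,255,255),(305,260,335,300));print("jar",r[0])
r=blob(t,(6,130,90),(20,255,255),(240,175,370,290));print("dish",ray("top",r[2][0],.048),r[1]) if r else 0
a=cv2.resize(f[180:320,280:460],None,fx=4,fy=4);cv2.imwrite("pics/s8.png",a[:,:,::-1])
E
```

```text
time: 8.33
tool_pos: [0.4777, 0.0267, 0.056]
ee_rot: [-1.571, -0.001, 0.297]
wrist_force: [-5.6, 1.3, 16.1]
width: 0.0007
time: 9.25
tool_pos: [0.3774, 0.0793, 0.1828]
ee_rot: [-1.572, 0.0, 0.297]
wrist_force: [0.0, 0.2, -0.5]
width: 0.0007
dish [0.56532879 0.0528141  0.048     ]
btn [341.23966942 234.87603306] [0.47903045 0.02717141 0.062     ]
jar [320.27586207 276.28078818]
dish [0.56436533 0.05110391 0.048     ] [291 211  23  23 406]
```

View pics/s8.png

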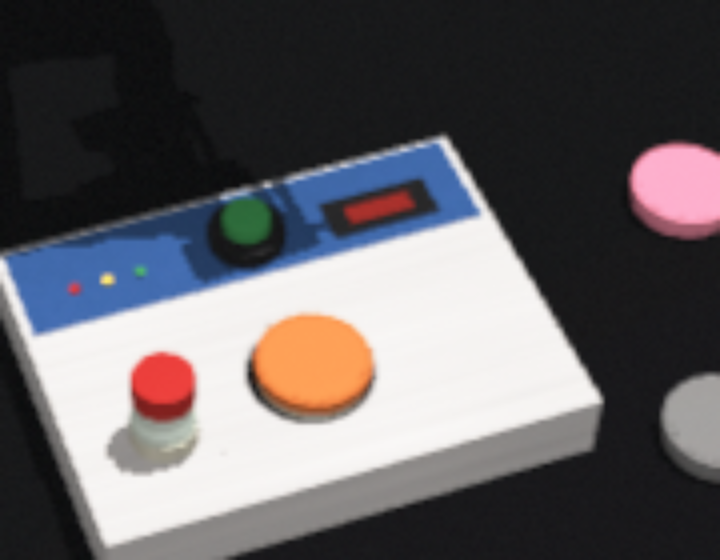

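View pics/w8.png

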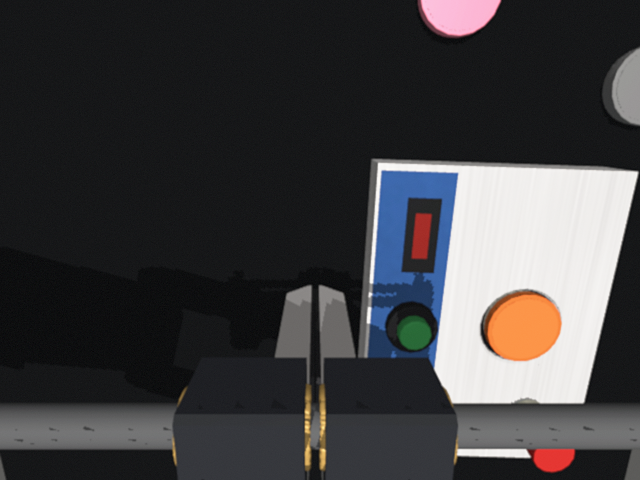

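Run:
```python
from h import *
w=cv2.imread("pics/w7.png");cv2.imwrite("pics/w7c.png",cv2.resize(w[205:350,410:570],None,fx=4,fy=4,interpolation=2))
f=cv2.imread("pics/s8.png")[280:440,220:400];cv2.imwrite("pics/s8c.png",cv2.resize(f,None,fx=3,fy=3))
```

```text
(no output)
```

View pics/w7c.png

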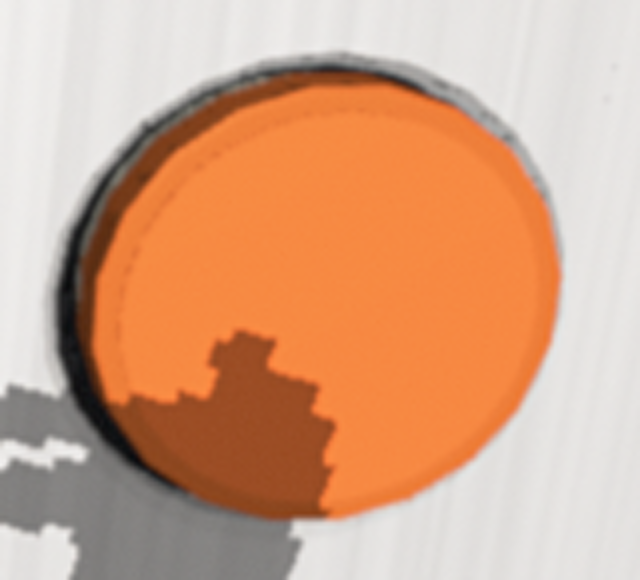

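View pics/s8c.png

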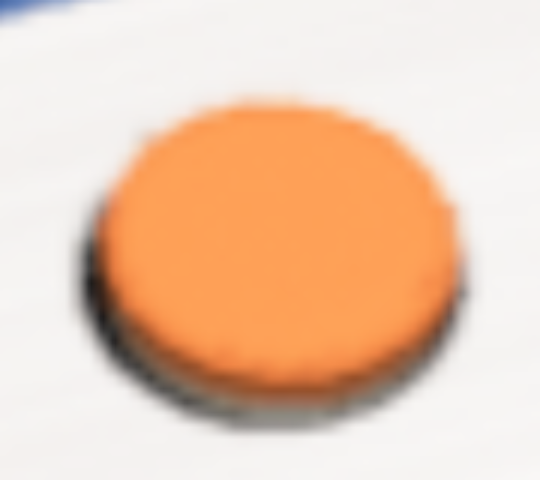

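The dish lies inside the mouth, but I want a numeric flatness check. I'll compare the lid outline with the predicted projection, flat versus tilted.

Run:
```python
from h import *
from scipy.optimize import least_squares
def proj(c,P):
    T=np.linalg.inv(np.array(c["cam_to_world"]));q=P@T[:3,:3].T+T[:3,3]
    return np.c_[c["fx"]*q[:,0]/q[:,2]+c["cx"],c["fy"]*q[:,1]/q[:,2]+c["cy"]]
ex=np.array([.965,.263]);ey=np.array([-.263,.965]);t=np.linspace(0,2*np.pi,400)
def circ(p,z):  # p: wx,wy centre, slopes a(x) b(y), radius
    X=p[4]*np.cos(t);Y=p[4]*np.sin(t)
    xy=np.outer(X,ex)+np.outer(Y,ey)+p[:2]
    return np.c_[xy,z+p[2]*X+p[3]*Y]
from scipy.spatial import cKDTree
def fit(c,cnt,z,p0):
    cnt=cnt.astype(float)
    def res(p):
        d,i=cKDTree(proj(c,circ(p,z))).query(cnt);C=proj(c,np.r_[p[:2],z][None])[0]
        q=proj(c,circ(p,z))[i];return np.sign(np.linalg.norm(cnt-C,axis=1)-np.linalg.norm(q-C,axis=1))*d
    r=least_squares(res,p0,x_scale=[.001,.001,.03,.03,.001]);return r.x,np.sqrt(np.mean(r.fun**2))
def run(n,im,c,z,p0,box,lo=(6,130,90)):
    # top face only: bright orange (excl. side) at 3x
    b=cv2.resize(im,None,fx=3,fy=3,interpolation=cv2.INTER_CUBIC)
    r=blob(b,lo,(20,255,255),[3*v for v in box])
    cnt=cv2.convexHull(r[3])[:,0]
    cnt=r[3][:,0]; cnt=(cnt+.5)/3-.5
    x,e=fit(c,cnt,z,p0)
    print(n,"centre",np.round(x[:2],4),"tilt mm over 60: x %.2f y %.2f"%(x[2]*60,x[3]*60),"r %.4f rms %.2f"%(x[4],e))
cs=camera_info("scene")
im0=cv2.imread("pics/scene0.png")[:,:,::-1].copy()
imt=cv2.imread("pics/top0.png")[:,:,::-1].copy()
for lo in((6,130,90),(6,130,200)):
    run("scene start(flat)",im0,cs,.054,[.541,.13,0,0,.03],(270,210,435,330),lo)
    f=snapshot("scene");run("scene now",f,cs,.048,[.565,.0515,0,0,.03],(270,210,435,330),lo)
    cw=camera_info("wrist");w=snapshot("wrist")
    run("wrist now",w,cw,.048,[.565,.0515,0,0,.03],(460,270,600,380),lo)
```

```text
scene start(flat) centre [0.5413 0.1303] tilt mm over 60: x -5.74 y 3.51 r 0.0287 rms 0.17
scene now centre [0.5652 0.0527] tilt mm over 60: x -3.68 y 0.98 r 0.0297 rms 0.17
wrist now centre [0.559  0.0529] tilt mm over 60: x 3.58 y -3.62 r 0.0297 rms 0.31
scene start(flat) centre [0.5392 0.131 ] tilt mm over 60: x -1.14 y -0.14 r 0.0287 rms 0.17
scene now centre [0.563  0.0533] tilt mm over 60: x -0.11 y -1.03 r 0.0290 rms 0.15
wrist now centre [0.561 0.052] tilt mm over 60: x -0.27 y -0.13 r 0.0294 rms 0.24
```

On the lid's top face, the fitted tilt along the push line is −0.1 mm (wrist) and −1.0 mm (scene) over 60 mm. An edge caught on the chamfer would show +4 to +6 mm, so the dish lies flat. The button is back at its original pixel (341,235), the jar is where it was, and the arm is clear. Handing in.

```bash
python3 -c "
from bench import robot,ticket
o=robot.get_obs();print(o['time'],o['wrist_force']);print(ticket.close_job())"
```

```text
9.6 [ 0.91364143  0.32490128 -0.02229495]
the job is handed in; nothing more can be done
None
```

I pushed the orange-lidded dish with two partly closed fingers across the warmer until it dropped into the well. I then pressed the green button with the fingers shut, backed the arm away and handed the job in at 9.6 s.

- **Dish:** it lies about 1 mm from the well centre at the seated height. The lid's top face fits as flat to within about 1 mm over 60 mm. A looser colour threshold, which also picked up the lid's side, gave scattered tilts of up to about 4 mm; it gave similar or larger tilts (up to about 6 mm) for the dish at the start, when it was certainly flat, so I set it aside.
- **Button:** it stopped at z ≈ 0.056 m, 6 mm below its top, while the force rose to about 16 N. Afterwards it was back at its starting pixel.
- **Everything else:** the jar had not moved. I did not re-measure the amber bottle or the rack after the last move, but the arm stayed well clear of both. The arm was touching nothing at hand-in.

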